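Lay the press moulds down

ROBOT

A 6-joint arm with a two-finger parallel gripper is mounted at the origin on the work surface. World frame = base frame: x ahead of the robot, y to its left, z up, the work surface at z = 0. Lengths are in m, angles in degrees, forces in N, time in s.
With the tool pointing down it reaches from about 0.3 to 0.75 m from the base axis. Payload 8.5 kg.
Tool frame: the origin (TCP) lies between the finger pads; the fingertips stand env.finger_overhang ahead of it and the grasp point (between the pads) lies 2 mm behind it (env.finger_overhang is the distance from the TCP to the fingertips, in m); z points along the fingers, y is the line along which they close (so a half turn about z gives the same grasp; the last joint's range is limited). The gripper opens to 85 mm and grips with 20 to 120 N. Pads are 22 mm wide; open, the fingers measure 114 mm over their backs; the gripper's body (76 mm by 85 mm) begins 54 mm behind the grasp point. The pads swing forward as they close: fully open they stand 13 mm farther back than shut.
Start: joints at [51.664, 21.807, 74.336, -0, 83.858, -12.336], TCP at [0.241, 0.494, 0.248] pointing down, gripper open.
Joint ranges: [-178.18, 178.18], [-50.72, 133.34], [12.68, 142.11], [-81.47, 261.47], [9.98, 163.14], [-165.26, 165.26]. Speed limits (degrees/s): [136.94, 136.94, 180, 180, 180, 180].

INTERFACE

Orientations are given as a 3x3 rotation matrix whose columns are the frame's x, y, z axes.
In Python, from rig import env gives the robot as it stands. The module is installed in compiled form; this text tells all that it offers.
- The arm moves only by the tool jog_arm, never from a script. Its arguments are lists of equal length, an entry for each row: "hand": the finger opening in m, from 0 to 0.0854; "travel": the shift along the world's x, y, z in m, a list of three; "yaw": the turn about the world's z in rad. A call has exactly 5 rows; each row shifts and turns the commanded pose from where the row before left it; what a row does not reach is not made up. A row lasts 1/8 s, in which the tool goes at most 62.5 mm and 10.7 degrees, less where a joint would pass 70% of its speed; a pose out of reach is approached as far as the arm can. A call is refused whole if a number of a shift passes 0.0625 or a number of a turn 0.188, either way. A call with a gripper value outside its range is refused whole. The fingers move at their own pace and stop on an object; "grip_force" is the grip in N (left out, the last holds). Time passes only in rows, so rows that do not move let the fingers close, or fill a call up. It gives the time, the measured TCP pose, the force, the opening and the grip force at its end, in the units of the state.
- env.observe(): the state, without advancing time (a new reading comes with each control period).
- env.get_image(name): name is "scene" or "top" or "wrist"; returns the picture (420x560x3 uint8, red, green, blue); there is no depth.
- env.calibration(name): a dict with "fx", "fy", "cx", "cy" (pixels), "position" and "rotation" of the camera in the world; the wrist camera has in their place "hand_eye" (4x4, takes a point from camera to tool coordinates, whose origin is the TCP and whose axes are the flange's). Camera axes: x right, y down, z forward; pixel columns grow to the right and rows downward; lengths in m; the calibration is good to about 2 mm. A picture is of the moment at which its call begins: read the wrist's pose just before it. calibration takes no time and is no camera call.
- env.close_job(): hands the job in; it is judged then, once.
The state is a dict: "time_s": time; "q": joint angles; "qvel": joint speeds; "joint_efforts": joint torques, N m; "position": TCP position; "tool_rot": TCP orientation; "ft_force": force on the tool from outside, world axes, zero at the start; "wrist_torque": the same for the moment, N m; "grip_width": finger opening in m; "gripper_force": force on a finger pad.
Only numpy, scipy, OpenCV 4.12 (cv2) and the standard library are available. Lean on these libraries where they do the work, as an engineer would, in place of code of your own. Each camera call takes 0.05 s, during which the arm holds its last target. There are 200 camera calls.

TASK

Two white plaster press moulds stand on end on the felt-covered drying board. Push each of them over where it stands, without gripping it or picking it up, so that it lies flat on the board with its round hollow facing up, ready for clay; do not let either one fall on its hollow side. Leave the blue tile standing between or beside them as it is, and do not disturb the other things on the table.

Things in the scene. Friction and masses are not known exactly. Their poses are not given: they have to be found in the camera images.
- mould_a: White plaster press mould, loose, about 0.32 kg: 26 mm thick (x), 80 wide (y), 100 tall (z), standing on end. Origin: centre of its bottom end; +x points out of the face with the round hollow, z up while it stands. At the start its hollow looks roughly towards the robot. The other face is a dark grey backing 8 mm thick, seen from above as a dark stripe along the back edge.
- mould_a_center (a point): Centre of that mould's block, 50 mm above its bottom end while it stands; same axes as the mould. Hollow: 52 mm across, 10 mm deep, stained brown, its middle 7 mm below this point, so the top 31 mm of the face is flat. Pushed near the top it topples away from the pusher once leaned about 15 degrees.
- mould_b: White plaster press mould, loose, about 0.32 kg: 26 mm thick (x), 80 wide (y), 100 tall (z), standing on end. Origin: centre of its bottom end; +x points out of the face with the round hollow, z up while it stands. At the start its hollow looks roughly away from the robot. The other face is a dark grey backing 8 mm thick, seen from above as a dark stripe along the back edge.
- mould_b_center (a point): Centre of that mould's block, 50 mm above its bottom end while it stands; same axes as the mould. Hollow: 52 mm across, 10 mm deep, stained brown, its middle 7 mm below this point, so the top 31 mm of the face is flat. Pushed near the top it topples away from the pusher once leaned about 15 degrees.
- tile: Plain blue-glazed tile, loose, standing upright on end on the board in line with the moulds: 18 mm thick (x), 80 mm wide (y), 100 mm tall (z). Origin: centre of its bottom end. It stays standing.
- board: Fixed plywood board covered with grey felt: 300 mm (x) by 440 mm (y), 18 mm high; origin at the centre of its underside. The moulds and the tile stand in a row along its y axis, about 130 mm apart, in any order.
- bowl: Loose steel mixing bowl, 200 mm across, 85 mm high; origin under its centre. Bystander.
- bottle: Loose clear plastic bottle with green cap, 64 mm across, 200 mm tall; origin under its centre. Bystander.
- mallet: Loose rubber mallet lying flat: handle 240 mm long along its x, head 85 mm wide and 56 mm high at the +x end; origin on the table at the middle of the handle. Bystander.
- slip_jar: Loose brown jar with white cap, 72 mm across, 90 mm tall; origin under its centre. Bystander.
- cork_block: Loose cork sanding block, 100 x 60 x 35 mm; origin under its centre. Bystander.
- brush: Loose brush lying flat beyond the board; origin on the table under it. Bystander.
Not all that is in view belongs to the job. Leave any green or purple look-alike of the mould_a alone.

How it is judged (in metres and radians):
At the end, for the whole second after the job is handed in: Both moulds lie flat on the board with the hollow up (within 6 degrees), centre over the board (at least 20 mm inside its edges) and at rest; the blue tile still stands, within 20 mm of its place (angle between each of mould_a, mould_b's own x axis and vertical below 0.1 rad and height (world z) of mould_a_center between 0.024 and 0.037 m and x of mould_a_center in the frame of board between -0.13 and 0.13 m and y of mould_a_center in the frame of board between -0.2 and 0.2 m and linear speed of each of mould_a, mould_b below 0.02 m/s and height (world z) of mould_b_center between 0.024 and 0.037 m and x of mould_b_center in the frame of board between -0.13 and 0.13 m and y of mould_b_center in the frame of board between -0.2 and 0.2 m and angle between tile's own z axis and vertical below 0.1 rad and distance of tile from where it was at the start of the episode below 0.02 m); the robot touches nothing.
It fails at once if a mould is picked up or carried: its centre rises more than 15 mm above its standing height, or gets more than 140 mm from where it began (height (world z) of any of mould_a_center, mould_b_center above 0.083 m or distance of any of mould_a_center, mould_b_center from where it was at the start of the episode above 0.14 m).
It fails at once if a mould is pinched between the fingers, front and back ((contact force between the fingers and mould_a_c9 above 2 N and contact force between the fingers and mould_a_c13 above 2 N) or (contact force between the fingers and mould_b_c9 above 2 N and contact force between the fingers and mould_b_c13 above 2 N)).
It fails at once if a mould falls on its hollow side (angle between any of mould_a, mould_b's own x axis and vertical above 2.7 rad).
It fails at once if the blue tile is tipped or shifted by more than 20 mm (angle between tile's own z axis and vertical above 0.3 rad or distance of tile from where it was at the start of the episode above 0.02 m).
It fails at once if a bystander is disturbed (moved more than 30 mm) (distance of any of bowl, bottle, mallet, slip_jar, cork_block, brush from where it was at the start of the episode above 0.03 m).
It also fails if it takes over 38 s, if anything falls off the work surface, if the arm or the gripper's body presses on something with over 40 N, if the wrist force passes 120 N, or if a joint passes its speed limit or range.

## Working session

There is one attempt and no reset: what is moved stays moved. The work goes in short steps, Python scripts to look and compute and a tool call to move; the robot and the scene stay as the last step left them, time stands still between calls to the robot, and variables do not carry over. Pictures are saved under pics/ and viewed, at most 10 in all, crops included, and the job is handed in when it is done.

Besides the shell and the picture viewer there is one more tool, called as name([rows], argument=value, ...), one row to a line, values as JSON. jog_arm: Moves the arm, as the interface text tells. Its arguments: {"type":"object","properties":{"hand":{"type":"array"},"travel":{"type":"array"},"yaw":{"type":"array"},"grip_force":{"type":"number"}},"required":["hand","travel","yaw"]}

```bash
mkdir -p pics
cat > h.py <<'E'
import numpy as np,cv2
from rig import env
def ray(name,u,v,z):
    c=env.calibration(name);R=np.array(c["rotation"]);p=np.array(c["position"])
    d=R@np.array([(u-c["cx"])/c["fx"],(v-c["cy"])/c["fy"],1]);return p+d*(z-p[2])/d[2]
E
python3 - <<'E'
from h import *
for n in("top","scene"):
    cv2.imwrite(f"pics/{n}0.png",cv2.resize(env.get_image(n)[:,:,::-1],(800,600),interpolation=cv2.INTER_CUBIC))
c=env.calibration("top");print(c);print(env.finger_overhang);s=env.observe();print(s["time_s"],s["position"],s["tool_rot"],s["grip_width"])
E
```

```text
{'fx': 509.0388230439632, 'fy': 509.0388230439632, 'cx': 279.36516340545734, 'cy': 215.37706291489016, 'position': array([0.23716343, 0.04631629, 1.57442227]), 'rotation': array([[-0.10909956, -0.97401285,  0.1984849 ],
       [-0.99402806,  0.10737324, -0.01947306],
       [-0.00234496, -0.19942406, -0.97991048]])}
0.017
0.1 [0.24096245 0.49416287 0.24776672] [[-8.98808753e-01  4.38340312e-01 -7.72045878e-04]
 [ 4.38340921e-01  8.98808216e-01 -1.01356883e-03]
 [ 2.49633100e-04 -1.24942384e-03 -9.99999188e-01]] 0.08538152850016675
```

View pics/top0.png

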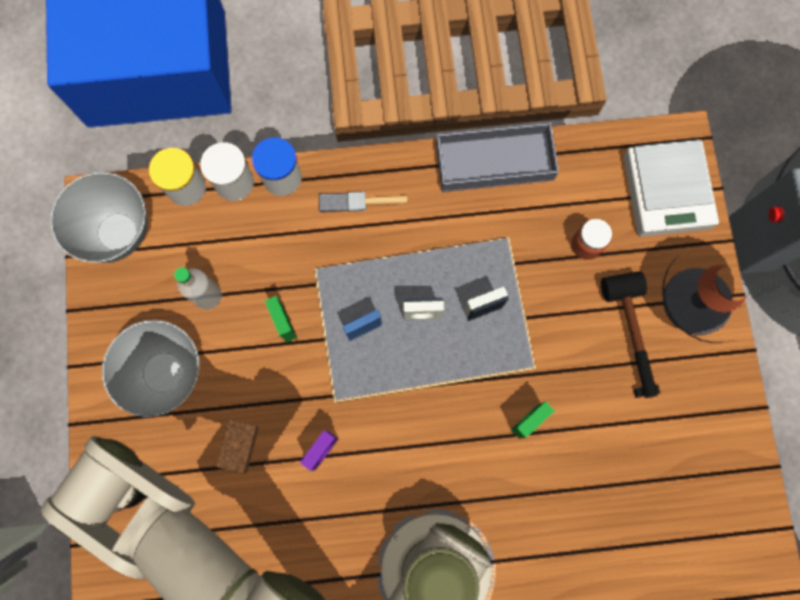

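View pics/scene0.png

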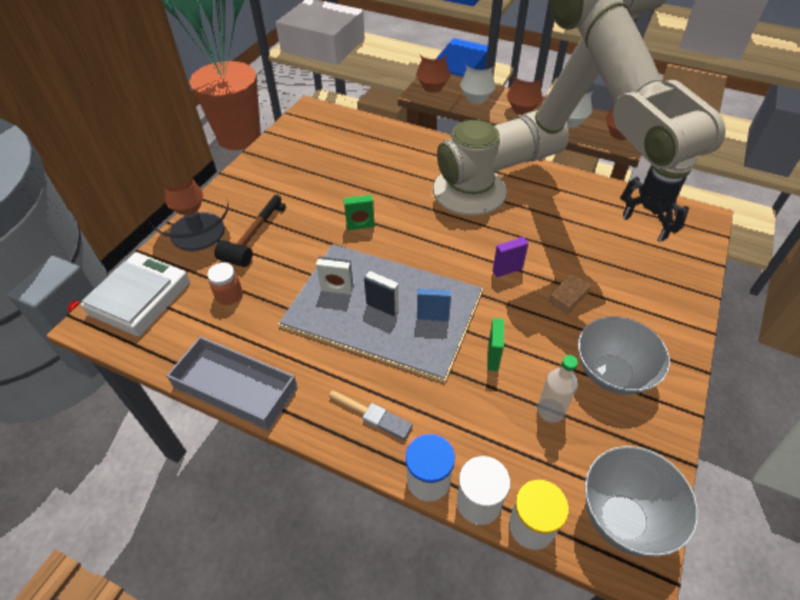

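The top view shows the tile at (360,323), mould_a in the middle at (423,307) with its hollow towards the robot, and mould_b at (487,301). The scene view shows mould_b's hollow facing away from the robot. Next I'll enlarge the board.

Run:
```python
from h import *
im=env.get_image("top")[:,:,::-1]
cv2.imwrite("pics/crop.png",cv2.resize(im[160:285,215:381],(796,600),interpolation=cv2.INTER_CUBIC))
```

```text
(no output)
```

View pics/crop.png

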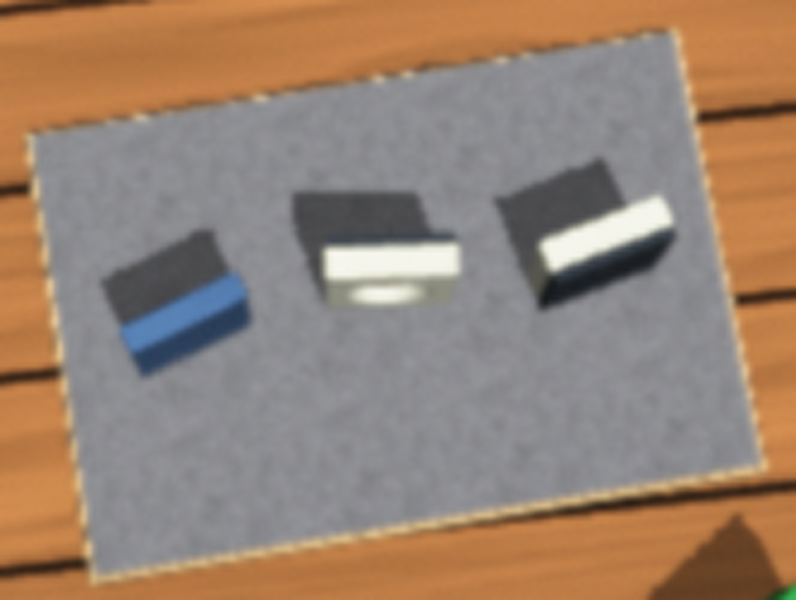

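The crop shows these edges at mould height:
- mould_a: hollow-side top edge from (325,277) to (460,275).
- mould_b: hollow-side (far) top edge from (541,240) to (665,197).
- Board corners: (30,135), (677,32), (765,467), (92,580).

Run:
```python
from h import *
f=lambda x,y,z:ray("top",215+x/4.795-.4,160+y/4.8-.4,z)[:2]
for n,p,q in(("a",(325,277),(460,275)),("b",(541,240),(665,197))):
    P,Q=f(*p,.118),f(*q,.118);d=Q-P
    print(n,P.round(3),Q.round(3),"mid",((P+Q)/2).round(4),"len",np.linalg.norm(d).round(4),"normal yaw",np.degrees(np.arctan2(d[1],d[0])).round(1)+90)
for p in((122,326),(240,276),(128,345),(247,298)): print("tile",f(*p,.118).round(3))
for p in((30,135),(677,32),(765,467),(92,580)): print("board",f(*p,.018).round(3))
s=env.observe();print(s["q"],s["time_s"])
```

```text
a [0.525 0.009] [ 0.518 -0.073] mid [ 0.5216 -0.0316] len 0.0822 normal yaw -5.400000000000006
b [ 0.534 -0.124] [ 0.552 -0.203] mid [ 0.5431 -0.1637] len 0.081 normal yaw 13.099999999999994
tile [0.509 0.135]
tile [0.532 0.061]
tile [0.497 0.132]
tile [0.518 0.058]
board [0.661 0.189]
board [ 0.684 -0.244]
board [ 0.391 -0.259]
board [0.367 0.175]
[ 5.16642710e+01  2.18332677e+01  7.43729440e+01  8.59031954e-04
  8.38586133e+01 -1.23357214e+01] 0.15
```

jog_arm([
  [0.02, -0.05, 0],
  [0.02, -0.05, 0],
  [0.02, -0.05, 0],
  [0.02, -0.05, 0],
  [0.02, -0.05, 0],
], hand=[0, 0, 0, 0, 0], yaw=[0.037, 0.037, 0.037, 0.037, 0.037])

```text
time_s: 0.78
position: [0.3413, 0.2427, 0.2483]
tool_rot: [[-0.965, 0.264, 0.0], [0.264, 0.965, -0.0], [-0.0, -0.0, -1.0]]
ft_force: [0.6, 0.4, 0.7]
grip_width: -0.0002
gripper_force: 0.0
```

jog_arm([
  [0.02, -0.05, 0],
  [0.02, -0.05, 0],
  [0.02, -0.05, 0],
  [0.02, -0.05, 0],
  [0.02, -0.04, 0],
], hand=[0, 0, 0, 0, 0], yaw=[0.037, 0.037, 0.037, 0.037, 0.037])

```text
time_s: 1.4
position: [0.4414, 0.0023, 0.2483]
tool_rot: [[-0.996, 0.084, -0.0], [0.084, 0.996, 0.0], [0.0, 0.0, -1.0]]
ft_force: [0.2, -0.3, 0.3]
grip_width: 0.0002
gripper_force: 0.0
```

jog_arm([
  [0.02, -0.029, -0.02],
  [0, 0, -0.04],
  [0, 0, -0.04],
  [0, 0, -0.035],
  [0, 0, 0],
], hand=[0, 0, 0, 0, 0], yaw=[0, 0, 0, 0, 0])

```text
time_s: 2.02
position: [0.46, -0.0244, 0.1118]
tool_rot: [[-0.996, 0.084, -0.005], [0.084, 0.996, 0.002], [0.005, 0.001, -1.0]]
ft_force: [0.3, 0.1, 0.3]
grip_width: -0.0001
gripper_force: 0.0
```

Run:
```python
from h import *
a=env.get_image("top")[175:265,250:370,::-1];b=env.get_image("wrist")[:,:,::-1]
a=cv2.resize(a,(560,420),interpolation=cv2.INTER_CUBIC)
cv2.imwrite("pics/c2.png",cv2.resize(np.hstack([a,b]),(800,300)))
```

```text
(no output)
```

View pics/c2.png

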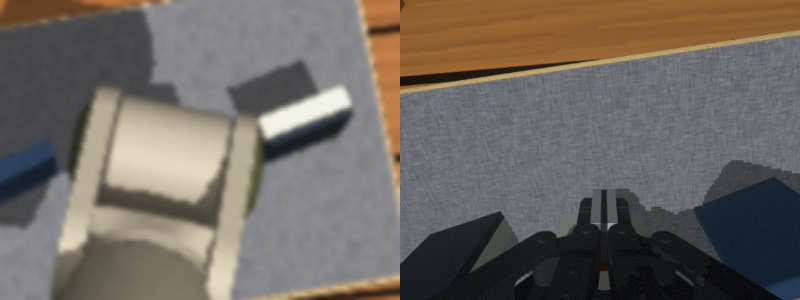

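The wrist view looks back towards the robot. The fingers are in the gap in front of mould_a, and the tile (right) and mould_b (left) are clear. I'll start pushing.

jog_arm([
  [0.02, -0.002, 0],
  [0.02, -0.002, 0],
  [0.01, -0.001, 0],
  [0.008, -0.001, 0],
  [0.006, -0.001, 0],
], hand=[0, 0, 0, 0, 0], yaw=[0, 0, 0, 0, 0])

```text
time_s: 2.75
position: [0.5253, -0.0317, 0.1137]
tool_rot: [[-0.996, 0.084, 0.0], [0.084, 0.996, -0.0], [-0.0, -0.0, -1.0]]
ft_force: [0.1, -0.3, 0.1]
grip_width: -0.0
gripper_force: 0.1
```

jog_arm([
  [0.006, -0.0005, 0],
  [0.006, -0.0005, 0],
  [0.006, -0.0005, 0],
  [0, 0, 0],
  [0, 0, 0],
], hand=[0, 0, 0, 0, 0], yaw=[0, 0, 0, 0, 0])

```text
time_s: 3.38
position: [0.5429, -0.0331, 0.1132]
tool_rot: [[-0.996, 0.084, -0.0], [0.084, 0.996, 0.0], [0.0, 0.0, -1.0]]
ft_force: [0.4, -0.7, 0.4]
grip_width: -0.0001
gripper_force: 0.0
```

Run:
```python
from h import *
a=env.get_image("scene")[160:280,180:340,::-1];b=env.get_image("top")[175:265,250:370,::-1]
a=cv2.resize(a,(560,420),interpolation=cv2.INTER_CUBIC);b=cv2.resize(b,(560,420),interpolation=cv2.INTER_CUBIC)
cv2.imwrite("pics/c3.png",cv2.resize(np.hstack([a,b]),(800,300)))
```

```text
(no output)
```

View pics/c3.png

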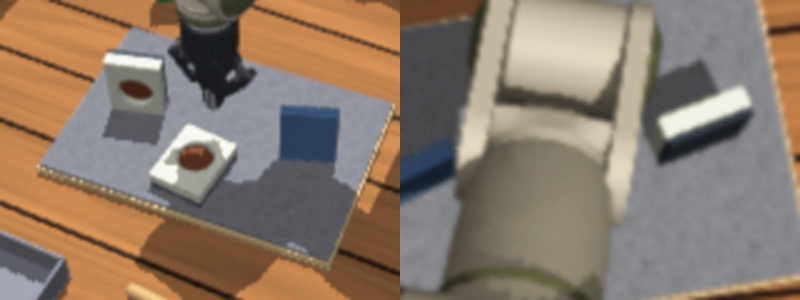

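mould_a now lies flat with its hollow up, and the tile and mould_b are still standing. Next is mould_b, from its far side.

jog_arm([
  [0, 0, 0.05],
  [0, 0, 0.04],
  [0.017, -0.04, 0],
  [0.017, -0.04, 0],
  [0.016, -0.04, 0],
], hand=[0, 0, 0, 0, 0], yaw=[0, 0, 0.1, 0.1, 0.114])

```text
time_s: 4.1
position: [0.5934, -0.1543, 0.2034]
tool_rot: [[-0.973, -0.232, 0.0], [-0.232, 0.973, 0.0], [-0.0, 0.0, -1.0]]
ft_force: [1.3, 0.7, -0.2]
grip_width: 0.0003
gripper_force: 0.0
```

jog_arm([
  [0, 0, 0],
  [0, 0, -0.04],
  [0, 0, -0.03],
  [0, 0, -0.02],
  [0, 0, 0],
], hand=[0, 0, 0, 0, 0], yaw=[0, 0, 0, 0, 0])

```text
time_s: 4.72
position: [0.5922, -0.152, 0.1122]
tool_rot: [[-0.974, -0.228, -0.003], [-0.228, 0.974, 0.002], [0.003, 0.002, -1.0]]
ft_force: [-0.7, -0.4, 0.7]
grip_width: 0.0001
gripper_force: 0.0
```

jog_arm([
  [-0.015, -0.0035, 0],
  [-0.015, -0.0035, 0],
  [-0.009, -0.002, 0],
  [-0.007, -0.0015, 0],
  [-0.006, -0.0015, 0],
], hand=[0, 0, 0, 0, 0], yaw=[0, 0, 0, 0, 0])

```text
time_s: 5.35
position: [0.541, -0.1652, 0.1137]
tool_rot: [[-0.974, -0.228, 0.001], [-0.228, 0.974, -0.0], [-0.0, -0.0, -1.0]]
ft_force: [1.4, 0.6, -0.1]
grip_width: -0.0002
gripper_force: 0.1
```

jog_arm([
  [-0.006, -0.0015, 0],
  [-0.006, -0.0015, 0],
  [-0.006, -0.0015, 0],
  [0, 0, 0],
  [0, 0, 0],
], hand=[0, 0, 0, 0, 0], yaw=[0, 0, 0, 0, 0])

```text
time_s: 5.98
position: [0.5232, -0.1697, 0.1134]
tool_rot: [[-0.974, -0.228, 0.0], [-0.228, 0.974, -0.0], [-0.0, -0.0, -1.0]]
ft_force: [-0.2, -1.4, 0.6]
grip_width: 0.0002
gripper_force: 0.0
```

jog_arm([
  [0, 0, 0.04],
  [0, 0, 0.05],
  [0, 0, 0.05],
  [0, 0, 0],
  [0, 0, 0],
], hand=[0, 0, 0, 0, 0], yaw=[0, 0, 0, 0, 0])

```text
time_s: 6.6
position: [0.5229, -0.1694, 0.2526]
tool_rot: [[-0.974, -0.228, -0.001], [-0.228, 0.974, 0.001], [0.001, 0.001, -1.0]]
ft_force: [-0.0, 0.4, -1.9]
grip_width: -0.0
gripper_force: 0.0
```

Run:
```python
from h import *
a=env.get_image("scene")[130:280,160:360,::-1];b=env.get_image("top")[150:300,200:400,::-1]
a=cv2.resize(a,(560,420),interpolation=cv2.INTER_CUBIC);b=cv2.resize(b,(560,420),interpolation=cv2.INTER_CUBIC)
cv2.imwrite("pics/c4.png",cv2.resize(np.hstack([a,b]),(800,300)))
```

```text
(no output)
```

View pics/c4.png

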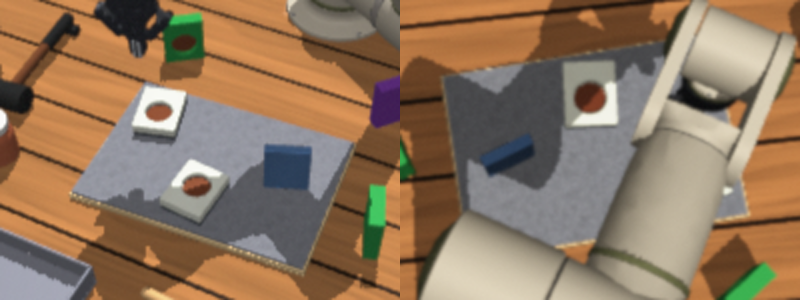

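Both moulds lie flat with the hollow up, well inside the board, and the tile is untouched. The gripper is clear at z = 0.25, so I'm handing in.

```bash
python3 -c "
from rig import env
print(env.close_job())"
```

```text
the job is handed in; nothing more can be done
None
```

I pushed both moulds over; the last pictures show them flat on the board with hollows up and the blue tile still standing. I handed the job in at about 6.7 s, but it returned no verdict.

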